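Hang up the cake lifter and shut the macaron tray

TASK

Someone left the cake lifter lying across the open macaron tray. Take it off and hang it by the eye of its handle on the red peg of the brass stand; once it hangs there, slide the red cover fully shut over the macarons. Leave the syrup bottle, the jar, the gift box and the cup standing where they are.

Things in the scene. Friction and masses are not known exactly. Their poses are not given: they have to be found in the camera images.
- tray: Fixed steel tray, 130 (x) x 340 (y) mm, 55 mm high; origin at the centre of its underside. Its -y half (y -170 to 0) is the open compartment: 6 mm walls, 6 mm floor, macarons (part of the tray) whose tops are 26 mm above the counter. Its +y half is a closed deck level with the rims. The red cover slides along the tray's y on top of both.
- cover (a joint): How far the cover is open, m: 0 = fully shut over the compartment (end stop), 0.165 = fully open over the deck (end stop); it grows as the cover moves along the tray's +y. About 2 N of sliding friction; it stays where it is left.
- cover_grip (a point): Top centre of the brass grip fin on the red cover, 91 mm above the counter. The fin is 30 mm high, 60 mm long along the tray's x and 14 mm thick along the tray's y (the slide direction): pinch it from above with the fingers closing along the slide. It stands at the cover's centre; with the cover shut it is at y = -85 mm in the tray's frame.
- cover_edge (a point): Middle of the cover's leading (-y) edge, at its top face, 61 mm above the counter; 85 mm from the fin. The cover is a red sheet 142 (x) x 170 (y) x 5 mm with skirts that reach 6 mm past the tray's long sides, down to 44.5 mm. Its underside clears the tray's rims by 1 mm, so anything lying on the rims is in its way.
- lifter: Loose cake lifter, 224 mm long along x, about 0.12 kg; origin on its underside, near its centre of mass. Steel blade 70 x 46 x 4 mm (x -105 to -35), light wooden handle 18 mm wide (y), 10 thick (x -37 to 85), wire eye at the +x end. Starts lying flat across the compartment's rims (underside 55 mm above the counter), roughly along the tray's x, eye towards tray +x. Grip the handle from above.
- lifter_eye (a point): Centre of the lifter's round eye (100 mm from the lifter's origin along its x, 3 mm above its underside): a ring of 6 mm wire, 25 mm opening, 37 mm outside diameter, lying in the plane of the lifter.
- stand: Fixed brass stand: base disc 96 mm across and 12 mm high, upright post 16 mm thick and 255 mm high; origin at the centre of the base's underside, z up. A straight red peg, 8 mm thick with a round end, leaves the top of the post towards the stand's -x, rising at 45 degrees.
- peg_root (a point): Where the peg's axis leaves the post, 254 mm above the counter, 8 mm from the post's axis. A lifter hung on the peg slides down to here and hangs against the post, blade down.
- peg_tip (a point): Outer, upper end of the peg's axis: 50 mm from peg_root, 35 mm outward and 35 mm higher (the round end reaches 4 mm further).
- syrup: Amber syrup bottle, 60 mm across, 170 mm high, loose; origin at the centre of its underside. Bystander.
- jar: Green glass jar with a brass cap, 76 mm across, 110 mm high, loose; origin at the centre of its underside. Bystander.
- giftbox: Red gift box with a gold band, 80 (x) x 100 (y) x 60 mm high, loose; origin at the centre of its underside. Bystander.
- cup: White ceramic cup, 66 mm across, 60 mm high, loose; origin at the centre of its underside. Bystander.
Things that resemble listed ones, but are neither listed nor needed, are in the scene too. What is shaped like the lifter but black or green is not meant.

How it is judged:
On the way, in this order (a step that is already met when the one before it is completed fails the run):
1. the lifter hangs by its eye on the stand's peg, blade down, let go and at rest (distance between lifter_eye and peg_root below 0.045 m and height (world z) of lifter_eye above 0.235 m and angle between lifter's own x axis and vertical below 0.35 rad and contact force between lifter and stand above 0.3 N and contact force between the fingers and lifter below 0.05 N and linear speed of lifter below 0.03 m/s), for 0.3 s.
2. the cover is slid fully shut (within 5 mm of its stop) (value of joint cover below 0.005 m), for 0.2 s.
At the end, for the whole second after the job is handed in: The lifter hangs at rest by its eye on the stand's peg, borne by the stand and let go, within 20 degrees of upright with the blade down and its eye on the peg (within 45 mm of the peg's root, above 235 mm), and the cover is at rest within 5 mm of fully shut (all of step 1 and value of joint cover below 0.005 m and velocity of joint cover below 0.005 m/s); the robot touches nothing.
It fails at once if the syrup is shifted more than 30 mm or tipped more than 0.3 rad (distance of syrup from where it was at the start of the episode above 0.03 m or angle between syrup's own z axis and vertical above 0.3 rad).
It fails at once if the jar is shifted more than 30 mm or tipped more than 0.3 rad (distance of jar from where it was at the start of the episode above 0.03 m or angle between jar's own z axis and vertical above 0.3 rad).
It fails at once if the giftbox is shifted more than 30 mm or tipped more than 0.3 rad (distance of giftbox from where it was at the start of the episode above 0.03 m or angle between giftbox's own z axis and vertical above 0.3 rad).
It fails at once if the cup is shifted more than 30 mm or tipped more than 0.3 rad (distance of cup from where it was at the start of the episode above 0.03 m or angle between cup's own z axis and vertical above 0.3 rad).
It also fails if it takes over 72 s, if anything falls off the work surface, if the arm or the gripper's body presses on something with over 40 N, if the wrist force passes 120 N, or if a joint passes its speed limit or range.

ROBOT

A 6-joint arm with a two-finger parallel gripper is mounted at the origin on the work surface. World frame = base frame: x ahead of the robot, y to its left, z up, the work surface at z = 0. Lengths are in m, angles in rad, forces in N, time in s.
With the tool pointing down it reaches from about 0.275 to 0.725 m from the base axis. Payload 5.6 kg.
Tool frame: the origin (TCP) lies at the very end of the fingers, on their centre line; the grasp point (between the pads) lies 19 mm behind it; z points along the fingers, y is the line along which they close (so a half turn about z gives the same grasp; the last joint's range is limited). The gripper opens to 85 mm and grips with 20 to 120 N. Pads are 22 mm wide; open, the fingers measure 114 mm over their backs; the gripper's body (76 mm by 85 mm) begins 54 mm behind the grasp point. The pads swing forward as they close: fully open they stand 13 mm farther back than shut.
Start: joints at [-1, 0.255, 0.108, 0, -1.424, -0.285], TCP at [0.155, -0.528, 0.231] pointing down, gripper open.
Joint ranges: [-2.95, 2.95], [-1.21, 1.97], [-1.09, 1.5], [-2.87, 1.71], [-2.94, -0.07], [-3.05, 3.05]. Speed limits (rad/s): [2.57, 2.57, 3.14, 3.14, 3.14, 3.14].

INTERFACE

Orientations are given as a unit quaternion [w, x, y, z].
In Python, from rig import manip gives the robot as it stands.
- The arm moves only by the shell command python3 -m jog 'ROWS' [OPENING] [FORCE]. ROWS is JSON, a list that holds one entry, the list of rows, each a list of 6 numbers: the shift along the world's x, y, z normalised to -1 to 1, where 1 is 0.5 m, then the turn, a rotation vector about the world's x, y, z normalised to -1 to 1, where 1 is 180 degrees. In form: [[[tx, ty, tz, rx, ry, rz], ...]]. A call has 1 to 12 rows; each row is the pose to reach, as a shift and turn from the pose commanded when the call began, turning the shorter way round; what a row does not reach only later rows make up. A row lasts 1/12 s, in which the tool goes at most 41.7 mm and 7.16 degrees, less where a joint would pass 70% of its speed; a pose out of reach is approached as far as the arm can. A call with a number of a shift or a turn outside -1 to 1 is refused whole. A call with a gripper value outside its range is refused whole. OPENING is the opening, from -1 (shut) to 1 (fully open), set as the call begins (- or left out, the last holds). The fingers move at their own pace and stop on an object; FORCE is the grip in N (left out, the last holds). Time passes only in rows, so rows that repeat a pose let the fingers close. It gives the time, the measured TCP pose, the force, the opening and the grip force at its end, in the units of the state.
- manip.get_state(): the state, without advancing time (a new reading comes with each control period).
- manip.grab_frame(name): name is "scene" or "side" or "wrist"; returns a dict with "frame" (384x512x3 uint8, red, green, blue), "fovy" (degrees; the focal length in pixels is half the picture's height over the tangent of half this angle, whatever the lens; pixels are square), "cx", "cy" (the principal point, pixels), "R" (3x3) and "t" (3): a world point X has camera coordinates R X + t. Camera axes: x right, y down, z forward; pixel columns grow to the right and rows downward; lengths in m; the calibration is good to about 2 mm. A picture is of the moment at which its call begins. There is no depth.
- manip.close_job(): hands the job in; it is judged then, once.
The state is a dict: "t": time; "qpos": joint angles; "dq": joint speeds; "joint_torque": joint torques, N m; "eef_pos": TCP position; "orientation": TCP orientation; "contact_force": force on the tool from outside, world axes, zero at the start; "ft_torque": the same for the moment, N m; "gripper_width": finger opening in m; "finger_force": force on a finger pad.
Only numpy, scipy, OpenCV 4.12 (cv2) and the standard library are available. Lean on these libraries where they do the work, as an engineer would, in place of code of your own. Each camera call takes 0.05 s, during which the arm holds its last target. There are 200 camera calls.

## Working session

There is one attempt and no reset: what is moved stays moved. The work goes in short steps, Python scripts to look and compute and a shell command to move; the robot and the scene stay as the last step left them, time stands still between calls to the robot, and variables do not carry over. Pictures are saved under pics/ and viewed, at most 10 in all, crops included, and the job is handed in when it is done.

```bash
mkdir -p pics; ls
cat > h.py <<'E'
import numpy as np, cv2, json
from rig import manip
def grab(n,save=None):
    f=manip.grab_frame(n)
    if save: cv2.imwrite('pics/'+save,cv2.cvtColor(f['frame'],cv2.COLOR_RGB2BGR))
    return f
def ray(f,u,v):
    R=np.array(f['R']);t=np.array(f['t']);fl=192/np.tan(np.radians(f['fovy'])/2)
    d=R.T@np.array([(u-f['cx'])/fl,(v-f['cy'])/fl,1]);return -R.T@t,d
def onz(f,u,v,z):
    c,d=ray(f,u,v);return c+d*(z-c[2])/d[2]
def tri(f,p,g,q):
    a,d=ray(f,*p);b,e=ray(g,*q)
    s=np.linalg.lstsq(np.c_[d,-e],b-a,rcond=None)[0]
    x,y=a+d*s[0],b+e*s[1];return (x+y)/2,np.linalg.norm(x-y)
def proj(f,X):
    c=np.array(f['R'])@X+f['t'];fl=192/np.tan(np.radians(f['fovy'])/2)
    return c[:2]/c[2]*fl+[f['cx'],f['cy']]
E
python3 - <<'E'
from h import *
ims=[]
for n in("scene","side","wrist"):
    f=grab(n,n+"0.png"); print(n,f['fovy'],f['cx'],f['cy'],(-np.array(f['R']).T@f['t']).round(3),np.array(f['R'])[2].round(2))
print(manip.get_state())
E
```

```text
pics
scene 57.53074126069153 255.11005875043378 190.74144629346125 [ 0.762 -0.665  1.136] [-0.26  0.52 -0.81]
side 44.298321964426535 251.74008267595545 188.54846091927013 [0.207 1.121 1.022] [ 0.17 -0.8  -0.57]
wrist 71.05752567545143 254.05998490822282 194.3218325757241 [ 0.088 -0.546  0.372] [ 0.26  0.08 -0.96]
{'t': 0.15, 'qpos': array([-1.00038304e+00,  2.55641184e-01,  1.07320870e-01, -2.98387968e-04,
       -1.42393863e+00, -2.84610896e-01]), 'dq': array([ 0.00086004, -0.00229062,  0.00398877,  0.00460777,  0.00025943,
        0.0012556 ]), 'joint_torque': array([-9.69557659e-04, -3.86939800e+01,  2.38081348e+01,  5.36652580e+00,
       -4.54884139e-03, -9.19907222e-06]), 'eef_pos': array([ 0.15499068, -0.52732577,  0.23060374]), 'orientation': array([-1.68915774e-04, -1.42393575e-01,  9.89809837e-01,  7.26675131e-04]), 'contact_force': array([-0.07219447, -0.29094846,  0.25927221]), 'ft_torque': array([-0.05356776,  0.0069287 , -0.06431749]), 'finger_force': 0.0, 'gripper_width': 0.08540049620265745}
```

View pics/scene0.png

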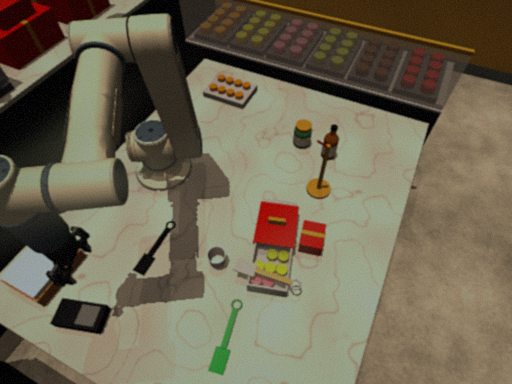

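View pics/side0.png

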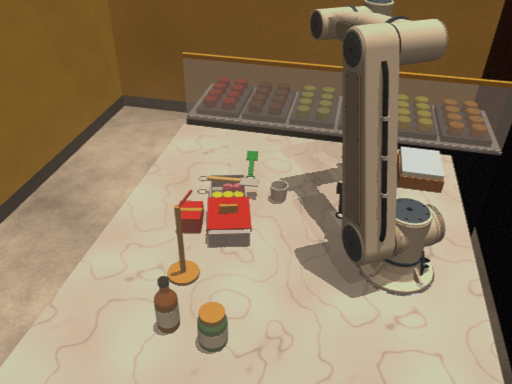

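The scene view shows the lifter across the tray near (270,280) with its eye at about (296,288), and the stand base at (319,188). The side view shows the stand top near (180,207) with the red peg going up and to the right. I need enlarged crops.

Run:
```python
import cv2,numpy as np
a=cv2.imread('pics/scene0.png');b=cv2.imread('pics/side0.png')
def c(i,x,y,w,h):return cv2.resize(i[y:y+h,x:x+w],(400,300),interpolation=cv2.INTER_CUBIC)
# 400x300 = 4x of 100x75
o=np.vstack([np.hstack([c(a,290,120,60,45),c(a,230,190,100,75+0)]),np.hstack([c(b,160,180,60,45),c(a,225,240,80,60)])])
cv2.imwrite('pics/crop1.png',o)
```

```text
(no output)
```

View pics/crop1.png

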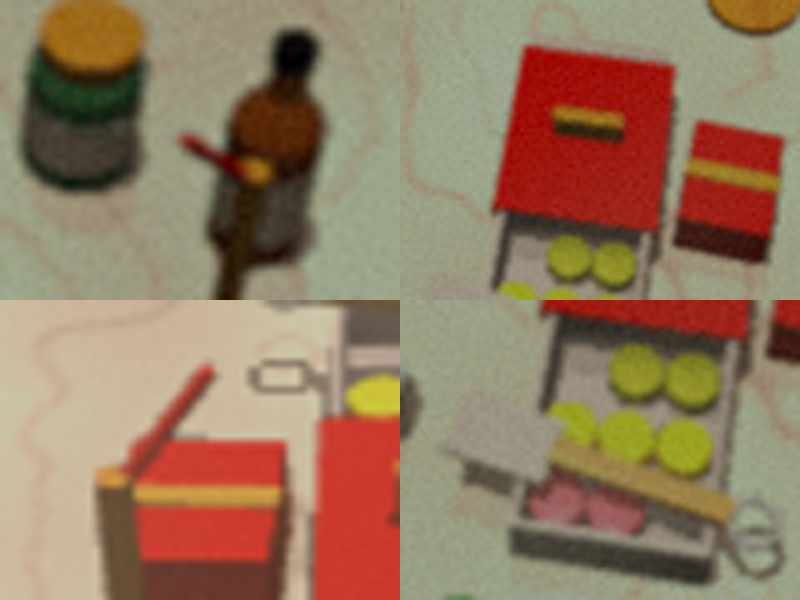

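The crops show these pixel positions:
- **Peg, scene:** tip at about (317.4,140.7), post top at (328.7,145.5).
- **Peg, side:** tip at (191.2,190.5), post top at (176.9,206.7).
- **Handle, scene:** from (256.2,271) to (290.6,281.6), with the eye at about (296,284.4).
- **Cover corners, scene:** (261.7,201.3), (298.8,206.5), (294.3,248) and (253.8,243).

Run:
```python
from h import *
f=grab('scene');g=grab('side')
np.set_printoptions(precision=4,suppress=True)
print('tip',tri(f,(317.4,140.7),g,(191.2,190.5)),'top',tri(f,(328.7,145.5),g,(176.9,206.7)))
print('top@z255',onz(f,328.7,145.5,.255),onz(g,176.9,206.7,.255))
print('tip@z292',onz(f,317.4,140.7,.292),onz(g,191.2,190.5,.292))
def m(f,lo,hi,box):
    h=cv2.cvtColor(f['frame'],cv2.COLOR_RGB2HSV);k=cv2.inRange(h,lo,hi);x,y,X,Y=box
    z=np.zeros_like(k);z[y:Y,x:X]=k[y:Y,x:X];return z
# cover
def cc(k):
    n,l,s,c=cv2.connectedComponentsWithStats(k);i=1+np.argmax(s[1:,4]);return (l==i).astype(np.uint8),c[i],s[i]
k,c,s=cc(m(f,(0,170,110),(8,255,255),(245,195,301,255)));r=cv2.minAreaRect(cv2.findContours(k,0,2)[0][0]);print('cover scene',c,s)
for p in [(261.7,201.3),(298.8,206.5),(294.3,248),(253.8,243)]:print(onz(f,*p,.061))
for n,F,b in(('scene',f,(245,262,296,290)),('side',g,(200,165,250,195))):
    h=cv2.cvtColor(F['frame'],cv2.COLOR_RGB2HSV)
    if n=='side': print(h[176:186,215:240:4].tolist()[3:7])
k,c,s=cc(m(f,(12,90,80),(24,255,255),(250,262,296,295)));ys,xs=np.nonzero(k);print('handle',c,s)
P=np.array([onz(f,x,y,.065)[:2] for x,y in zip(xs,ys)]);print(cv2.minAreaRect(P.astype(np.float32)*1000))
# bystanders & base
for n,p,z in(('eye',(296,284.4),.058),('base',(319,188),.012),('jar',(304,126),.11),('syr',(334.5,127.5),.17),('box',(313,230),.06),('cup',(217,253),.06),('fin',(277,217),.091)):print(n,onz(f,*p,z))
print('side eye',onz(g,202.3,191.3,.058),'base',onz(g,183,272,.012))
```

```text
tip (array([0.5848, 0.1455, 0.2903]), np.float64(0.0038203374862783774)) top (array([0.6184, 0.1763, 0.2526]), np.float64(0.00622702933716509))
top@z255 [0.6216 0.1754 0.255 ] [0.614  0.1788 0.255 ]
tip@z292 [0.587  0.1445 0.292 ] [0.582  0.1474 0.292 ]
cover scene [276.434  224.7265] [ 254  202   44   46 1470]
[ 0.4591 -0.0115  0.061 ]
[0.5912 0.0264 0.061 ]
[ 0.6396 -0.1355  0.061 ]
[ 0.508  -0.1779  0.061 ]
[[[16, 120, 123], [17, 126, 142], [18, 126, 176], [18, 128, 196], [18, 133, 204], [18, 129, 204], [19, 124, 200]], [[15, 116, 108], [15, 118, 112], [16, 119, 120], [16, 122, 123], [17, 124, 142], [18, 122, 177], [17, 124, 177]], [[16, 78, 105], [15, 91, 104], [14, 107, 107], [15, 111, 108], [15, 117, 111], [16, 121, 118], [15, 98, 133]], [[13, 59, 103], [15, 64, 103], [15, 60, 102], [13, 81, 107], [15, 87, 105], [14, 113, 108], [15, 73, 130]]]
handle [273.537 276.   ] [255 268  37  18 257]
((614.7113647460938, -252.75953674316406), (121.1346664428711, 35.0791015625), 6.436249732971191)
eye [ 0.6923 -0.2497  0.058 ]
base [0.623  0.1737 0.012 ]
jar [0.4704 0.3741 0.11  ]
syr [0.5974 0.3563 0.17  ]
box [ 0.6721 -0.0426  0.06  ]
cup [ 0.4128 -0.2645  0.06  ]
fin [ 0.5438 -0.0662  0.091 ]
side eye [ 0.6627 -0.1692  0.058 ] base [0.6143 0.1798 0.012 ]
```

View pics/wrist0.png

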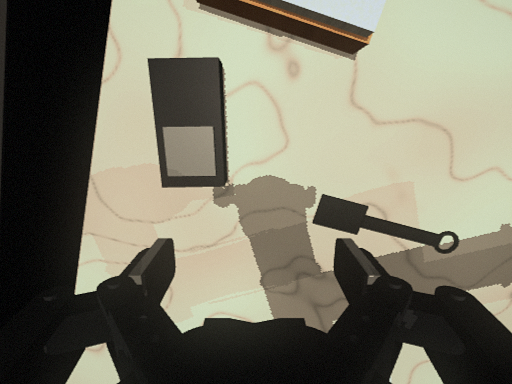

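The wrist view shows only clutter (the black lifter at (380,220) and a tablet), so I'll move above the real lifter and measure it from there.

```bash
python3 -m jog '[[[0.86,0.554,0.04,0,0,-0.067],[0.86,0.554,0.04,0,0,-0.067],[0.86,0.554,0.04,0,0,-0.067],[0.86,0.554,0.04,0,0,-0.067],[0.86,0.554,0.04,0,0,-0.067],[0.86,0.554,0.04,0,0,-0.067],[0.86,0.554,0.04,0,0,-0.067],[0.86,0.554,0.04,0,0,-0.067],[0.86,0.554,0.04,0,0,-0.067],[0.86,0.554,0.04,0,0,-0.067],[0.86,0.554,0.04,0,0,-0.067],[0.86,0.554,0.04,0,0,-0.067]]]' 1
python3 -m jog '[[[0,0,0,0,0,0],[0,0,0,0,0,0],[0,0,0,0,0,0],[0,0,0,0,0,0]]]'
python3 - <<'E'
from h import *
grab('wrist','w1.png');s=manip.get_state();print(s['eef_pos'],s['orientation'],s['qpos'])
E
```

```text
t: 1.25
eef_pos: [0.5729, -0.2579, 0.2507]
orientation: [-0.0, -0.038, 0.999, 0.0]
contact_force: [0.3, -1.4, 0.0]
gripper_width: 0.0851
finger_force: 0.0
t: 1.58
eef_pos: [0.5708, -0.2601, 0.2509]
orientation: [0.0, -0.037, 0.999, -0.0]
contact_force: [0.1, 0.3, -0.1]
gripper_width: 0.0852
finger_force: 0.0
[ 0.5706645  -0.26029062  0.25108983] [ 1.80483243e-04 -3.70087322e-02  9.99314916e-01 -1.43656670e-04] [-1.79088571e-01  4.09162875e-01  3.77321215e-01  2.03334989e-04
 -1.53854049e+00 -1.31767990e+00]
```

View pics/w1.png

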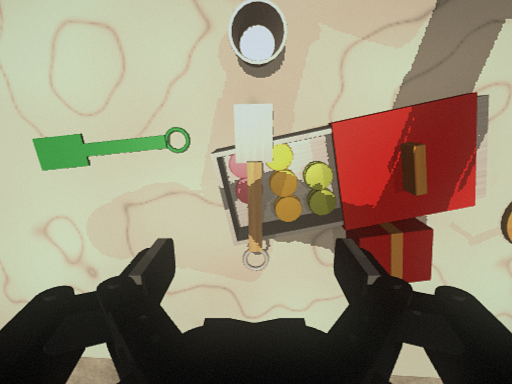

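The wrist view shows the lifter nearly vertical in the image: blade at about (254,132), handle x≈255 over rows 160–250, eye at (256,259). The cover corners are (331,124), (475,94), (476,206) and (345,230), the fin is at (414,168), and the tray's open-end corners are (213,152) and (236,243).

Run:
```python
from h import *
np.set_printoptions(precision=4,suppress=True)
f=grab('wrist');I=f['frame'];h=cv2.cvtColor(I,cv2.COLOR_RGB2HSV)
k=cv2.inRange(h,(10,90,60),(20,255,255));k[:,:240]=0;k[:,268:]=0;k[:158]=0;k[255:]=0
rows=[r for r in range(165,248,8)]
for r in rows:
    x=np.nonzero(k[r])[0]; print(r,x.min() if len(x) else None,x.max() if len(x) else None,end='; ')
a,b=onz(f,256,259,.058),onz(f,254,105,.057);print('\neye',a,'blade end',b,np.linalg.norm(a-b),'expect .205')
g=onz(f,255,200,.065);print('mid handle',g)
for p in [(331,124),(475,94),(476,206),(345,230)]:print('cov',onz(f,*p,.061))
for p in [(213,152),(236,243)]:print('tray',onz(f,*p,.055))
print('fin',onz(f,414,145,.091),onz(f,416,193,.091),'cup',onz(f,258,33,.06))
```

```text
165 247 261; 173 247 261; 181 247 261; 189 248 261; 197 248 261; 205 248 261; 213 249 261; 221 249 261; 229 248 262; 237 248 261; 245 249 261; 
eye [ 0.6901 -0.2478  0.058 ] blade end [ 0.4873 -0.2657  0.057 ] 0.20364450620523752 expect .205
mid handle [ 0.6023 -0.2559  0.065 ]
cov [ 0.5021 -0.1724  0.061 ]
cov [ 0.4564 -0.0113  0.061 ]
cov [0.5903 0.0311 0.061 ]
cov [ 0.6364 -0.1329  0.061 ]
tray [ 0.5467 -0.3127  0.055 ]
tray [ 0.6693 -0.2771  0.055 ]
fin [ 0.5175 -0.0856  0.091 ] [ 0.5718 -0.0701  0.091 ] cup [ 0.4122 -0.2669  0.06  ]
```

```bash
python3 -m jog '[[[0.063,0.009,-0.1,0,0,0.004],[0.063,0.009,-0.2,0,0,0.004],[0.063,0.009,-0.28,0,0,0.004],[0.063,0.009,-0.28,0,0,0.004],[0.063,0.009,-0.28,0,0,0.004],[0.063,0.009,-0.32,0,0,0.004],[0.063,0.009,-0.36,0,0,0.004],[0.063,0.009,-0.39,0,0,0.004],[0.063,0.009,-0.41,0,0,0.004],[0.063,0.009,-0.41,0,0,0.004]]]' -0.29 60
python3 - <<'E'
from h import *
grab('wrist','w2.png')
E
```

```text
t: 2.52
eef_pos: [0.6022, -0.2553, 0.0453]
orientation: [-0.001, -0.043, 0.999, 0.0]
contact_force: [-0.8, 0.4, -0.3]
gripper_width: 0.0301
finger_force: 0.0
```

View pics/w2.png

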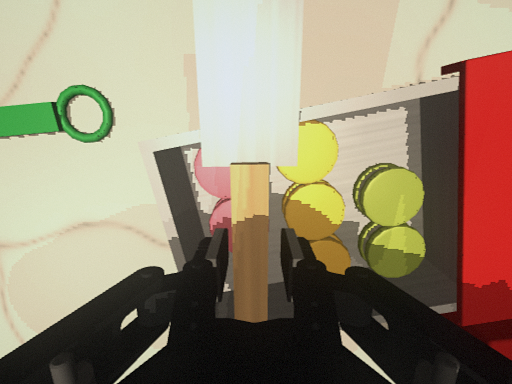

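The handle is centred between the pads. I'll close, lift and turn towards the peg's heading, stopping short of it.

```bash
python3 -m jog '[[[0,0,0,0,0,0],[0,0,0,0,0,0],[0,0,0,0,0,0],[0,0,0,0,0,0],[0,0,0,0,0,0],[0,0,0.04,0,0,0],[0,0,0.1,0,0,0],[0,0,0.17,0,0,0],[0,0,0.24,0,0,0],[0,0,0.31,0,0,0],[0,0,0.38,0,0,0],[0,0,0.45,0,0,0]]]' -1 80
python3 -m jog '[[[-0.04,0.06,0,0,0,0.03],[-0.08,0.12,0,0,0,0.06],[-0.12,0.18,0,0,0,0.09],[-0.16,0.24,0,0,0,0.12],[-0.2,0.3,0,0,0,0.15],[-0.23,0.36,0,0,0,0.18],[-0.26,0.42,0,0,0,0.208],[-0.28,0.47,0,0,0,0.208],[-0.304,0.51,0,0,0,0.208],[-0.304,0.51,0,0,0,0.208],[-0.304,0.51,0,0,0,0.208]]]'
python3 -m jog '[[[0,0,0,0.02,-0.022,0],[0,0,0,0.045,-0.049,0],[0,0,0,0.07,-0.076,0],[0,0,0,0.095,-0.104,0],[0,0,0,0.12,-0.131,0],[0,0,0,0.145,-0.158,0],[0,0,0,0.169,-0.184,0],[0,0,0,0.169,-0.184,0],[0,0,0,0.169,-0.184,0],[0,0,0,0.169,-0.184,0]]]'
python3 - <<'E'
from h import *
a=grab('scene')['frame'];b=grab('side')['frame'];s=manip.get_state();print(s['eef_pos'],s['orientation'],s['qpos'])
c=lambda i,x,y,w,h:cv2.resize(i[y:y+h,x:x+w,::-1],(400,300),interpolation=cv2.INTER_CUBIC)
cv2.imwrite('pics/c3.png',np.hstack([c(a,230,110,120,90),c(b,140,140,140,105)]))
E
```

```text
t: 3.57
eef_pos: [0.6025, -0.2547, 0.2728]
orientation: [0.0, -0.044, 0.999, 0.0]
contact_force: [1.3, -0.4, -0.6]
gripper_width: 0.0159
finger_force: 78.3
t: 4.48
eef_pos: [0.4505, 0.001, 0.2713]
orientation: [0.001, -0.363, 0.932, 0.0]
contact_force: [0.8, 0.8, -0.3]
gripper_width: 0.0158
finger_force: 78.6
t: 5.32
eef_pos: [0.4513, -0.0013, 0.2709]
orientation: [0.355, -0.334, 0.862, 0.138]
contact_force: [0.6, 0.6, -0.7]
gripper_width: 0.0161
finger_force: 78.6
[0.45142143 0.00066719 0.27102045] [ 0.35549728 -0.33594568  0.86108502  0.1389056 ] [-0.19601432 -0.19209551 -0.27259219 -0.70276469 -1.07982091 -0.42051104]
```

View pics/c3.png

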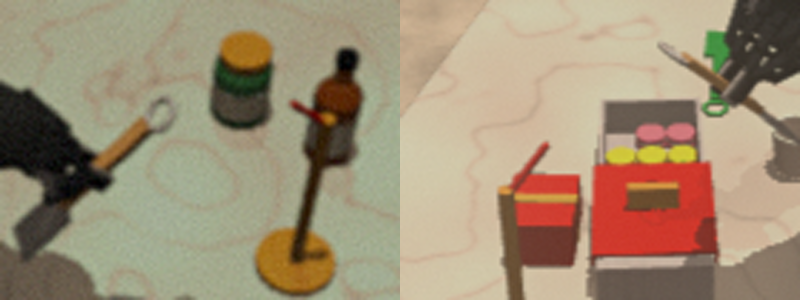

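The lifter is gripped with the eye up, tilted 45°. The eye is at (277.4,144.2) in the scene view and (235.9,157.2) in the side view. The peg tip is at (317.9,140.9) and (191.1,191.1).

Run:
```python
from h import *
from scipy.spatial.transform import Rotation as Ro
np.set_printoptions(precision=4,suppress=True)
f=grab('scene');g=grab('side');s=manip.get_state()
q=s['orientation'];R=Ro.from_quat(np.r_[q[1:],q[0]]).as_matrix();print(R)
E_pred=s['eef_pos']-R[:,0]*.088-R[:,2]*.0127
e,er=tri(f,(277.4,144.2),g,(235.9,157.2));print('eye pred',E_pred,'meas',e,er)
for n,a,b in(('tip',(317.6,140.8),(191.2,190.7)),('top',(328.7,145.5),(176.9,206.7))):
    print(n,tri(f,a,g,b))
print('pred eye px',proj(f,E_pred),proj(g,E_pred))
```

```text
[[-0.5207 -0.6782  0.5185]
 [-0.4799  0.7349  0.4792]
 [-0.706   0.0006 -0.7082]]
eye pred [0.4905 0.0375 0.342 ] meas [0.4895 0.0306 0.3408] 0.0029409108760395917
tip (array([0.5852, 0.1457, 0.2897]), np.float64(0.0045108592012169995))
top (array([0.6184, 0.1763, 0.2526]), np.float64(0.00622702933716509))
pred eye px [278.1552 142.4734] [234.3934 158.0776]
```

```bash
python3 -m jog '[[[0.03,0.035,0,0,0,0],[0.06,0.07,0,0,0,0],[0.09,0.11,-0.02,0,0,0],[0.12,0.145,-0.04,0,0,0],[0.145,0.18,-0.06,0,0,0],[0.16,0.195,-0.068,0,0,0],[0.169,0.204,-0.068,0,0,0],[0.169,0.204,-0.068,0,0,0],[0.169,0.204,-0.068,0,0,0]]]'
python3 - <<'E'
from h import *
a=grab('scene')['frame'];b=grab('side')['frame'];w=grab('wrist','w4.png')['frame'];s=manip.get_state();print(s['eef_pos'],s['orientation'])
c=lambda i,x,y,w,h:cv2.resize(i[y:y+h,x:x+w,::-1],(400,300),interpolation=cv2.INTER_CUBIC)
cv2.imwrite('pics/c4.png',np.vstack([np.hstack([c(a,290,115,60,45),c(b,160,170,60,45)]),np.hstack([c(w,0,0,512,384),c(w,180,120,160,120)])]))
E
```

```text
t: 6.27
eef_pos: [0.5355, 0.1023, 0.2373]
orientation: [0.356, -0.335, 0.861, 0.139]
contact_force: [-0.6, 0.1, -1.3]
gripper_width: 0.016
finger_force: 78.5
[0.53550623 0.10133633 0.2374884 ] [ 0.35684478 -0.33444054  0.86114335  0.13872078]
```

View pics/c4.png

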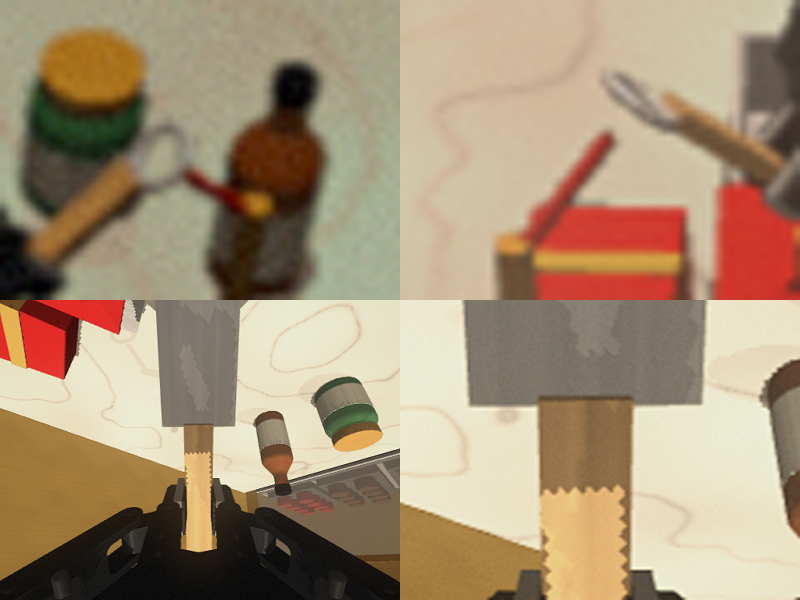

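The eye lies on the extension of the peg axis in both views: eye (314,138.6) and tip (317.8,141) in the scene view, eye (195.4,184.4) and tip (191.5,190) in the side view. I'll slide it down along the peg.

```bash
python3 -m jog '[[[0.008,0.0075,-0.011,0,0,0],[0.016,0.015,-0.022,0,0,0],[0.024,0.022,-0.033,0,0,0],[0.032,0.03,-0.044,0,0,0],[0.04,0.037,-0.054,0,0,0],[0.048,0.045,-0.065,0,0,0],[0.056,0.052,-0.076,0,0,0],[0.056,0.052,-0.076,0,0,0],[0.056,0.052,-0.076,0,0,0]]]'
python3 - <<'E'
from h import *
a=grab('scene')['frame'];b=grab('side')['frame'];s=manip.get_state();print(s['eef_pos'],s['qpos'])
c=lambda i,x,y,w,h:cv2.resize(i[y:y+h,x:x+w,::-1],(400,300),interpolation=cv2.INTER_CUBIC)
cv2.imwrite('pics/c5.png',np.hstack([c(a,290,115,60,45),c(b,160,170,60,45)]))
E
```

```text
t: 7.17
eef_pos: [0.5635, 0.1283, 0.198]
orientation: [0.356, -0.335, 0.861, 0.139]
contact_force: [-0.1, -0.1, -2.0]
gripper_width: 0.0156
finger_force: 78.6
[0.56356404 0.12802748 0.19884782] [ 0.21446526  0.01070432 -0.31015755 -0.6398144  -0.63946149 -0.64216096]
```

View pics/c5.png

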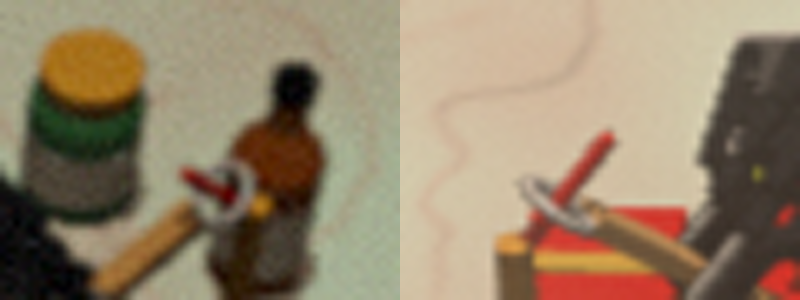

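The peg passes through the ring in both views. I'll tip the lifter towards vertical about the eye, then let go and back off along the tool axis.

```bash
python3 -m jog '[[[0.01,0.009,-0.005,0.019,-0.02,0],[0.02,0.018,-0.011,0.038,-0.041,0],[0.03,0.028,-0.017,0.056,-0.061,0],[0.042,0.038,-0.024,0.075,-0.082,0],[0.042,0.038,-0.024,0.075,-0.082,0],[0.042,0.038,-0.024,0.075,-0.082,0],[0.042,0.038,-0.024,0.075,-0.082,0]]]'
python3 - <<'E'
from h import *
a=grab('scene')['frame'];b=grab('side')['frame'];s=manip.get_state();print(s['eef_pos'],s['orientation'],s['qpos'])
from scipy.spatial.transform import Rotation as Ro
q=s['orientation'];print(Ro.from_quat(np.r_[q[1:],q[0]]).as_matrix().round(3))
E
```

```text
t: 7.85
eef_pos: [0.5845, 0.1449, 0.1855]
orientation: [0.499, -0.304, 0.788, 0.195]
contact_force: [-1.1, -0.4, -0.9]
gripper_width: 0.0164
finger_force: 78.7
[0.58458596 0.1466549  0.18725697] [ 0.49983813 -0.30606209  0.78652624  0.19458758] [-0.14918976  0.13211424 -0.35803217 -1.42025777 -0.79303059  0.27107643]
[[-0.313 -0.676  0.667]
 [-0.287  0.737  0.612]
 [-0.905  0.    -0.425]]
```

```bash
python3 -m jog '[[[0,0,0,0,0,0],[0,0,0,0,0,0],[0,0,0,0,0,0],[0,0,0,0,0,0],[0,0,0,0,0,0],[0,0,0,0,0,0]]]' 0
python3 -m jog '[[[-0.02,-0.018,0.013,0,0,0],[-0.05,-0.046,0.032,0,0,0],[-0.09,-0.083,0.057,0,0,0],[-0.13,-0.12,0.083,0,0,0],[-0.17,-0.156,0.108,0,0,0],[-0.21,-0.193,0.134,0,0,0],[-0.21,-0.193,0.134,0,0,0],[-0.21,-0.193,0.134,0,0,0],[-0.21,-0.193,0.134,0,0,0],[-0.21,-0.193,0.134,0,0,0]]]'
python3 - <<'E'
from h import *
a=grab('scene')['frame'];b=grab('side')['frame'];s=manip.get_state();print(s['eef_pos'],s['orientation'],s['qpos'])
c=lambda i,x,y,w,h:cv2.resize(i[y:y+h,x:x+w,::-1],(400,300),interpolation=cv2.INTER_CUBIC)
cv2.imwrite('pics/c6.png',np.hstack([c(a,270,115,100,75),c(b,130,170,160,120)]))
E
```

```text
t: 8.45
eef_pos: [0.5845, 0.1473, 0.1869]
orientation: [0.5, -0.306, 0.786, 0.195]
contact_force: [0.1, 0.1, -0.0]
gripper_width: 0.0426
finger_force: 0.0
t: 9.28
eef_pos: [0.4796, 0.0511, 0.2531]
orientation: [0.5, -0.306, 0.786, 0.196]
contact_force: [-0.3, 0.4, 0.3]
gripper_width: 0.0426
finger_force: 0.0
[0.47957016 0.05125428 0.2530282 ] [ 0.49996675 -0.30578589  0.78623845  0.19585029] [-0.44417602 -0.09440767 -0.40304692 -1.22727012 -1.1033138   0.13772416]
```

View pics/c6.png

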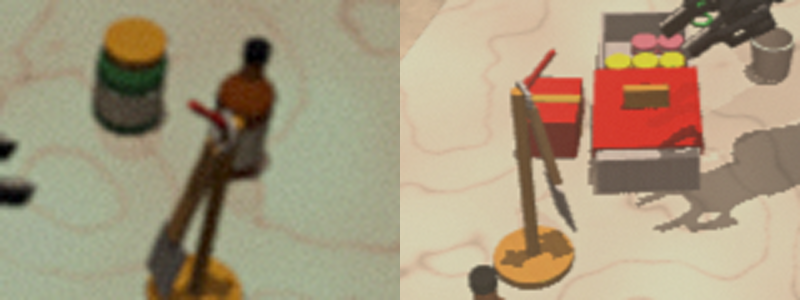

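The lifter hangs on the peg, blade down (it may still be swinging slightly). Next I'll turn the tool down and go above the cover's fin.

```bash
python3 -m jog '[[[-0.02,-0.03,0.06,-0.02,0.022,0],[-0.04,-0.06,0.06,-0.045,0.049,0],[-0.06,-0.09,0.06,-0.071,0.077,0],[-0.06,-0.12,0.06,-0.096,0.104,0],[-0.06,-0.16,0.06,-0.122,0.133,0],[-0.06,-0.16,0.06,-0.147,0.16,0],[-0.06,-0.16,0.06,-0.172,0.188,0],[-0.06,-0.16,0.06,-0.197,0.215,0],[-0.06,-0.16,0.06,-0.222,0.242,0],[-0.06,-0.16,0.06,-0.244,0.266,0],[-0.06,-0.16,0.06,-0.244,0.266,0],[-0.06,-0.16,0.06,-0.244,0.266,0]]]' 1
python3 -m jog '[[[0.04,-0.02,-0.04,0,0,-0.03],[0.08,-0.04,-0.08,0,0,-0.06],[0.12,-0.06,-0.12,0,0,-0.09],[0.16,-0.08,-0.17,0,0,-0.12],[0.19,-0.09,-0.22,0,0,-0.144],[0.19,-0.09,-0.22,0,0,-0.144],[0.19,-0.09,-0.22,0,0,-0.144],[0.19,-0.09,-0.22,0,0,-0.144]]]'
python3 - <<'E'
from h import *
np.set_printoptions(precision=4,suppress=True)
f=grab('wrist','w7.png');s=manip.get_state();h=cv2.cvtColor(f['frame'],cv2.COLOR_RGB2HSV)
from scipy.spatial.transform import Rotation as Ro
q=s['orientation'];print(s['eef_pos'],Ro.from_quat(np.r_[q[1:],q[0]]).as_matrix().round(3),s['qpos'])
g=grab('scene');print('predicted fin px wrist',proj(f,np.array([.5452,-.075,.091])))
# fin: brass pixels in the scene picture
hh=cv2.cvtColor(g['frame'],cv2.COLOR_RGB2HSV)
b=grab('side')['frame']
c=lambda i,x,y,w,h:cv2.resize(i[y:y+h,x:x+w,::-1],(400,300),interpolation=cv2.INTER_CUBIC)
cv2.imwrite('pics/c7.png',np.hstack([c(f['frame'],0,0,512,384),c(b,130,170,160,120)]))
E
```

```text
t: 10.38
eef_pos: [0.4502, -0.0275, 0.2818]
orientation: [-0.002, -0.364, 0.931, 0.001]
contact_force: [-0.2, -0.8, -0.5]
gripper_width: 0.0855
finger_force: 0.0
t: 11.05
eef_pos: [0.5445, -0.0747, 0.1748]
orientation: [0.001, -0.145, 0.99, 0.0]
contact_force: [1.2, -0.4, 0.2]
gripper_width: 0.0855
finger_force: 0.0
[ 0.5447 -0.0745  0.1755] [[-0.958 -0.286  0.003]
 [-0.286  0.958  0.001]
 [-0.003 -0.    -1.   ]] [ 0.1487  0.2753 -0.0071 -0.0001 -1.285  -1.4293]
predicted fin px wrist [252.4953 200.1357]
```

View pics/c7.png

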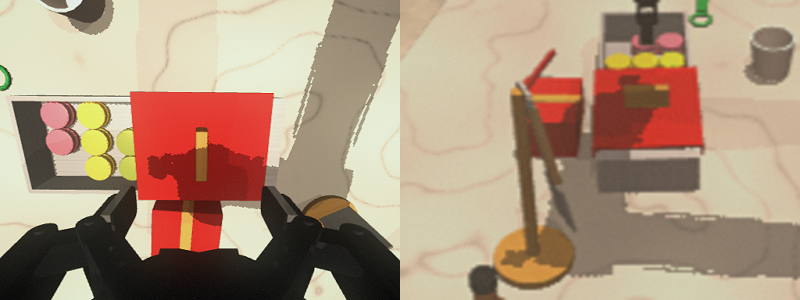

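In the wrist view the fin is at about (257,196), where I predicted it. I'll measure the lean of the hanging lifter from the blade end, at (310.7,187) in the scene view and (200,262) in the side view.

Run:
```python
from h import *
np.set_printoptions(precision=4,suppress=True)
f=grab('scene');g=grab('side')
e,r=tri(f,(326.2,146.2),g,(179.2,204));b,r2=tri(f,(310.7,187),g,(200,262))
d=e-b;print(e,r,b,r2,np.linalg.norm(d),np.degrees(np.arccos(d[2]/np.linalg.norm(d))))
```

```text
[0.6135 0.1672 0.2558] 0.003591934707775133 [0.5832 0.1473 0.0295] 0.023390831843226996 0.2291635939960959 9.102797912828546
```

Run:
```python
from h import *
np.set_printoptions(precision=1,suppress=True)
f=grab('scene');g=grab('side');o=np.array([-.737,-.676,0])
e=np.array([.6085,.1675,.252])
for a in (0,5,10,15,20,25):
    t=np.radians(a);d=np.sin(t)*o-np.cos(t)*np.array([0,0,1]);print(a,[np.r_[proj(f,e+d*l),proj(g,e+d*l)] for l in (0,.135,.205)])
c=lambda i,x,y,w,h:cv2.resize(i[y:y+h,x:x+w,::-1],(400,500),interpolation=cv2.INTER_CUBIC)
cv2.imwrite('pics/c8.png',np.hstack([c(f['frame'],290,130,48,60),c(g['frame'],160,190,64,80)]))
```

```text
0 [array([324.1, 146.4, 180.4, 205.4]), array([318.7, 171.3, 183.8, 243. ]), array([316.2, 182.6, 185.4, 260.9])]
5 [array([324.1, 146.4, 180.4, 205.4]), array([315.7, 171.9, 187.6, 241.6]), array([311.9, 183.5, 191. , 258.7])]
10 [array([324.1, 146.4, 180.4, 205.4]), array([312.8, 172.4, 191.3, 239.9]), array([307.7, 184.2, 196.4, 256.1])]
15 [array([324.1, 146.4, 180.4, 205.4]), array([310. , 172.6, 194.9, 237.9]), array([303.6, 184.7, 201.7, 253.2])]
20 [array([324.1, 146.4, 180.4, 205.4]), array([307.3, 172.7, 198.4, 235.8]), array([299.5, 184.9, 206.8, 250. ])]
25 [array([324.1, 146.4, 180.4, 205.4]), array([304.7, 172.7, 201.7, 233.4]), array([295.6, 184.9, 211.7, 246.5])]
```

View pics/c8.png

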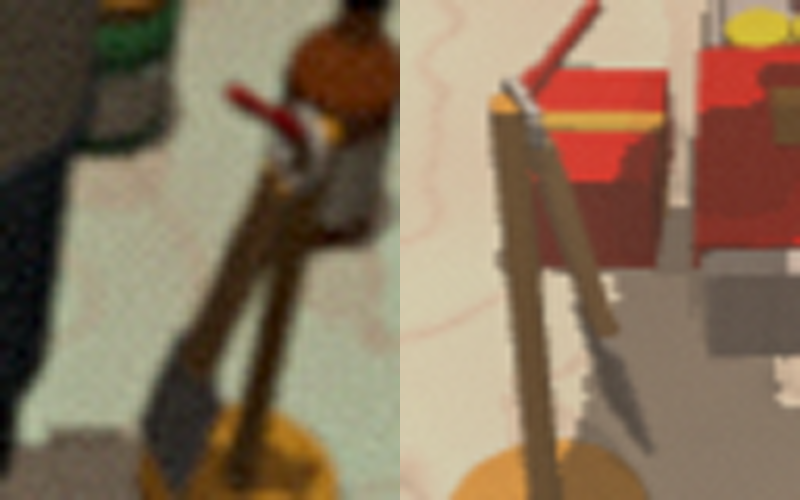

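The lean comes out at roughly 10–13°, steady between pictures and inside the 20° limit. Now the cover.

```bash
python3 -m jog '[[[0,0,-0.05,0,0,0],[0,0,-0.1,0,0,0],[0,0,-0.15,0,0,0],[0,0,-0.18,0,0,0],[0,0,-0.2,0,0,0],[0,0,-0.212,0,0,0],[0,0,-0.212,0,0,0]]]' 1
python3 -m jog '[[[0,0,0,0,0,0],[0,0,0,0,0,0],[0,0,0,0,0,0],[0,0,0,0,0,0],[0,0,0,0,0,0],[0,0,0,0,0,0],[0,0,0,0,0,0],[0,0,0,0,0,0],[0,0,0,0,0,0]]]' -1 30
```

```text
t: 11.98
eef_pos: [0.5441, -0.0744, 0.067]
orientation: [-0.001, -0.144, 0.99, 0.0]
contact_force: [-0.1, 0.1, 0.2]
gripper_width: 0.0853
finger_force: 0.0
t: 12.73
eef_pos: [0.5447, -0.0743, 0.0681]
orientation: [0.0, -0.144, 0.99, 0.0]
contact_force: [-1.3, 1.6, 5.3]
gripper_width: 0.0132
finger_force: 32.9
```

```bash
python3 -m jog '[[[0.008,-0.027,0,0,0,0],[0.016,-0.054,0,0,0,0],[0.024,-0.081,0,0,0,0],[0.032,-0.108,0,0,0,0],[0.04,-0.135,0,0,0,0],[0.048,-0.162,0,0,0,0],[0.056,-0.189,0,0,0,0],[0.064,-0.216,0,0,0,0],[0.07,-0.238,0,0,0,0],[0.076,-0.257,0,0,0,0],[0.079,-0.267,0,0,0,0],[0.079,-0.267,0,0,0,0]]]'
python3 -m jog '[[[0.001,-0.004,0,0,0,0],[0.002,-0.008,0,0,0,0],[0.003,-0.012,0,0,0,0],[0.003,-0.012,0,0,0,0]]]'
```

```text
t: 13.73
eef_pos: [0.5839, -0.2098, 0.0681]
orientation: [-0.0, -0.144, 0.99, -0.001]
contact_force: [-2.0, -3.0, 3.5]
gripper_width: 0.0135
finger_force: 32.8
t: 14.07
eef_pos: [0.5852, -0.2144, 0.0681]
orientation: [-0.0, -0.144, 0.99, -0.0]
contact_force: [-1.7, 0.4, 5.6]
gripper_width: 0.0133
finger_force: 33.0
```

```bash
for i in 1 2; do python3 -m jog '[[[0.001,-0.004,0,0,0,0],[0.002,-0.007,0,0,0,0],[0.003,-0.01,0,0,0,0],[0.003,-0.01,0,0,0,0],[0.003,-0.01,0,0,0,0]]]' | sed -n '2p;4p'; done
```

```text
eef_pos: [0.5863, -0.218, 0.0681]
contact_force: [-4.6, 4.9, 7.6]
eef_pos: [0.5863, -0.2182, 0.0681]
contact_force: [-10.5, 22.2, 17.9]
```

The tool stopped advancing and the force rose to about 22 N, so the cover is on its end stop. I'll ease off, release, retreat upward and verify.

```bash
python3 -m jog '[[[-0.003,0.01,0,0,0,0],[-0.003,0.01,0,0,0,0],[-0.003,0.01,0,0,0,0],[-0.003,0.01,0,0,0,0]]]' 1 | grep -v orient
python3 -m jog '[[[0,0,0,0,0,0],[0,0,0,0,0,0],[0,0,0,0,0,0],[0,0,0,0,0,0],[0,0,0.05,0,0,0],[0,0,0.12,0,0,0],[0,0,0.2,0,0,0],[0,0,0.28,0,0,0],[0,0,0.36,0,0,0],[0,0,0.36,0,0,0],[0,0,0.36,0,0,0],[0,0,0.36,0,0,0]]]' 1
python3 - <<'E'
from h import *
f=grab('scene');g=grab('side')
c=lambda i,x,y,w,h:cv2.resize(i[y:y+h,x:x+w,::-1],(400,500),interpolation=cv2.INTER_CUBIC)
cv2.imwrite('pics/c9.png',np.hstack([c(f['frame'],230,125,136,170),c(g['frame'],150,160,120,150)]))
E
```

```text
t: 15.23
eef_pos: [0.5869, -0.2194, 0.0672]
contact_force: [0.3, 0.5, 0.3]
gripper_width: 0.0611
finger_force: 0.0
t: 16.23
eef_pos: [0.5869, -0.2188, 0.2474]
orientation: [0.0, -0.144, 0.99, 0.0]
contact_force: [-0.7, 0.2, -0.8]
gripper_width: 0.0852
finger_force: 0.0
```

View pics/c9.png

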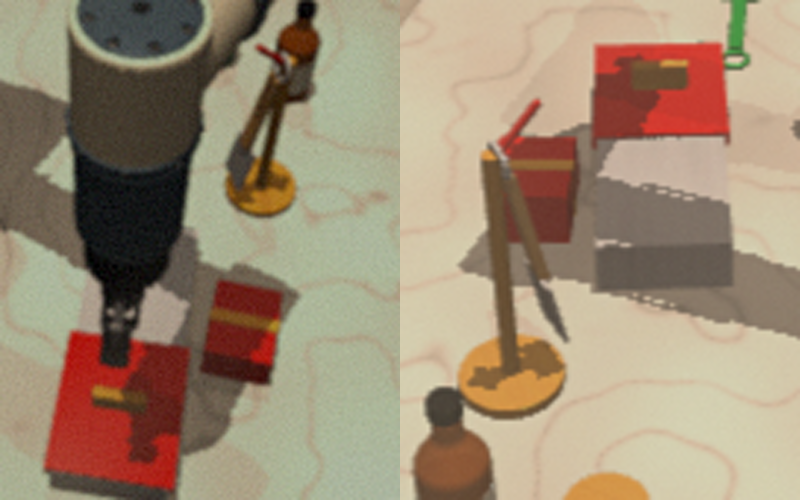

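The cover is over the whole compartment and the lifter hangs on the peg.

```bash
python3 -c "
from rig import manip
print(manip.close_job())"
```

```text
the job is handed in; nothing more can be done
None
```

The job is handed in with no verdict shown: the lifter hangs by its eye on the red peg (lean about 10–13° by my estimate), the cover is shut against its stop, and the bystanders were not touched; I viewed 13 pictures, over the limit of 10.

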